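# Close a vacuum box and tighten its cover crosswise

### The arm

A 6-joint arm with a two-finger parallel gripper is mounted at the origin on the work surface. World frame = base frame: x ahead of the robot, y to its left, z up, the work surface at z = 0. Lengths are in m, angles in rad, forces in N, time in s.
With the tool pointing down it reaches from about 0.35 to 0.975 m from the base axis. Payload 4.9 kg.
Tool frame: the origin (TCP) lies midway between the tips of the shut fingers; the grasp point (between the pads) lies 19 mm behind it; x points along the fingers, z is the direction in which the jaws open and shut, and the axes are right-handed (so a half turn about x gives the same grasp; the last joint's range is limited). The gripper opens to 85 mm and grips with 20 to 120 N. Pads are 22 mm wide; open, the fingers measure 114 mm over their backs; the gripper's body (76 mm by 85 mm) begins 54 mm behind the grasp point. The pads swing forward as they close: fully open they stand 13 mm farther back than shut.
Start: joints at [-1.465, 0.053, 1.613, -0, 1.476, -0.119], TCP at [0.139, -0.609, 0.231] pointing down, gripper open.
Joint ranges: [-3.01, 3.01], [-1.01, 2.22], [0.06, 2.58], [-1.02, 4.17], [0.09, 2.62], [-3.14, 3.14]. Speed limits (rad/s): [2.57, 2.57, 3.14, 3.14, 3.14, 3.14].

### API

Orientations are given as a unit quaternion [w, x, y, z].
In Python, from plant import state, cams, workorder, nets gives the robot as it stands.
- The arm moves only by the tool play_rows, never from a script. Its argument "motion" is a list of rows, each a list of 3 entries, a list of its own where there are three numbers: the closure, from -1 (fully open) to 1 (shut), then the shift along the world's x, y, z in m, then the turn about the world's z in rad. A call has 1 to 5 rows; each row is the pose to reach, as a shift and turn from the pose commanded when the call began; what a row does not reach only later rows make up. A row lasts 1/10 s, in which the tool goes at most 50 mm and 8.59 degrees, less where a joint would pass 70% of its speed; a pose out of reach is approached as far as the arm can. A call with a gripper value outside its range is refused whole. The fingers move at their own pace and stop on an object; the grip force is fixed at half the most. Time passes only in rows, so rows that repeat a pose let the fingers close. It gives the time, the measured TCP pose, the force and the opening at its end, in the units of the state.
- state(): the state, without advancing time (a new reading comes with each control period).
- cams.grab_frame(name): name is "scene" or "top" or "wrist"; returns (picture, depth): 480x640x3 uint8, red, green, blue; 480x640 float32, m along the optical axis (not along the pixel's ray), 0 where there is no reading.
- cams.camera_info(name): a dict with "K" (3x3 intrinsics, pixels), "rvec" (rotation vector, rad) and "tvec" (3), from world to camera coordinates, as OpenCV has them. Camera axes: x right, y down, z forward; pixel columns grow to the right and rows downward; lengths in m; the calibration is good to about 2 mm. A picture is of the moment at which its call begins: read the wrist's pose just before it. camera_info takes no time and is no camera call; for the wrist camera it gives the pose at the moment of the call.
- workorder.job_done(): hands the job in, once; it reports no verdict.
Trained networks look in the newest picture that a camera, given by its name, has taken for a name from the list of things; names that differ only in an ending like _2 or _b are one class to them, and where a whole thing is asked for, a point or a joint stands for the part that bears it (a point fixed in the world has none). Each returns a list of dicts, best first, with "score" (0 to 1); they miss things now and then, are a little off and sometimes report something else, mostly with a low value. They report only what shows in the picture. A call takes as long as a camera call.
- nets.recognise(camera, target): "at" ([x, y, z] in m, in world coordinates, good to about 4 mm: the middle of the surface that is visible of it).
- nets.landmark_of(camera, target): "at" ([x, y, z] in m, in world coordinates, good to about 4 mm: a listed point, or the origin of a listed thing).
The state is a dict: "time": time; "joint_pos": joint angles; "joint_vel": joint speeds; "joint_efforts": joint torques, N m; "tool_pos": TCP position; "tool_rot": TCP orientation; "contact_force": force on the tool from outside, world axes, zero at the start; "ft_torque": the same for the moment, N m; "gripper_width": opening from 0.0 (shut) to 1.0 (fully open).
Only numpy, scipy, OpenCV 4.12 (cv2) and the standard library are available. Lean on these libraries where they do the work, as an engineer would, in place of code of your own. Each camera call takes 0.05 s, during which the arm holds its last target.

### The job

Close the cover of the vacuum box fully, then tighten its four wing screws clockwise, crosswise and in two passes: first turn each one only to its yellow half-way mark - one screw, then the one diagonally opposite, then the other diagonal pair - and when all four are there go round again in the same crosswise way, turning each on to its red mark at the stop. When all four are tight, start the pump by pushing the green-tipped lever all the way over from the machine's handle side to its hinge side. Leave the other things on the table where they are, and let go of everything at the end.

Things in the scene. Friction and masses are not known exactly. Their poses are not given: they have to be found in the camera images.
- machine: The fixed vacuum box: a white open chamber 210 x 210 mm, its rim 100 mm high with the black gasket, and on its right (-y side) a grey pump console 180 mm (x) x 110 mm (y) x 70 mm high, centred at y = -165 mm, with the lever. Origin: under the centre of the chamber, on the table. Its x axis points from its front (robot side, handle) to its hinge side, y to its left, z up; it may stand turned by up to 0.3 rad.
- lid (a joint): Angle of the chamber's hinged aluminium cover (220 x 220 x 10 mm): 0 = shut on the gasket, growing as the handle edge rises. The hinge runs along the machine's y axis at x = +110 mm, z = 100 mm in the machine's frame. It is stiff: the cover stays at any angle by itself, and a push of about 2 to 6 N down on the handle closes it; it comes to rest on a hard stop at 0.
- lid_handle (a point): Centre of the black round handle bar (16 mm thick, 100 mm long along the cover's y) on the cover's free edge, 242 mm from the hinge axis and 12 mm above the underside of the cover. With the cover shut it is at x = -132 mm, y = 0, z = 112 mm in the machine's frame.
- vac_lever (a joint): Pump lever: 0 = off, leaning 0.5 rad to the machine's front (-x), to 1.0 = running, leaning 0.5 rad to its back (+x). It stays where it is left (push of about 1 N at the tip). Steel rod 10 mm thick, 80 mm from its pivot to its tip; the pivot is at x = -12, y = -170, z = 92 mm in the machine's frame, on a dark block 70 x 50 x 25 mm.
- vac_lever_tip (a point): Centre of the green ball (26 mm in diameter) at the lever's tip.
- spice_jar: Amber jar with red cap, 48 mm in diameter, 85 mm high, standing left of the machine; leave it alone. Origin: centre of its underside.
- spare_screw: A spare wing screw, same wing as on the cover, 42 mm high, standing on the table right of the console; leave it alone. Origin: centre of its underside.
- bowl: Steel bowl, 150 mm wide, 60 mm high; leave it alone. Origin: centre of its underside.
- cup: White mug, 80 mm wide, 95 mm high; leave it alone. Origin: centre of its underside.
- oil_bottle: Green bottle, 60 mm in diameter, 190 mm high; leave it alone. Origin: centre of its underside.
- pan: Small open steel pan, 160 x 130 x 50 mm; leave it alone. Origin: centre of its underside.
- knob_fl (a joint): Turn of the front left wing screw (front = handle side, left = machine's +y): 0 = loose, growing clockwise seen from above; 0.7 rad = yellow half-way mark; 1.4 rad = red mark and hard stop, tight. Starts loose, at 0 to 0.15. The orange end of the wing points in the machine's frame at pi + 0.7 - value, counter-clockwise from +x (so straight to the front at half-way). Friction about 0.12 N m; it stays where it is left.
- knob_fl_grip (a point): Grip point of the front left wing screw: on its axis, 24 mm above the cover's top. The wing is a black bar 52 mm long, 12 mm thick, reaching from 6 mm to 36 mm above the cover, with one orange end, on a steel disc 36 mm in diameter. x axis along the wing, the orange end at -x; y across it (grip along y). With the cover shut it is at x, y = +-68 mm (front -, left +), z = 134 mm in the machine's frame.
- knob_fr (a joint): Turn of the front right wing screw (front = handle side, left = machine's +y): 0 = loose, growing clockwise seen from above; 0.7 rad = yellow half-way mark; 1.4 rad = red mark and hard stop, tight. Starts loose, at 0 to 0.15. The orange end of the wing points in the machine's frame at pi + 0.7 - value, counter-clockwise from +x (so straight to the front at half-way). Friction about 0.12 N m; it stays where it is left.
- knob_fr_grip (a point): Grip point of the front right wing screw: on its axis, 24 mm above the cover's top. The wing is a black bar 52 mm long, 12 mm thick, reaching from 6 mm to 36 mm above the cover, with one orange end, on a steel disc 36 mm in diameter. x axis along the wing, the orange end at -x; y across it (grip along y). With the cover shut it is at x, y = +-68 mm (front -, left +), z = 134 mm in the machine's frame.
- knob_bl (a joint): Turn of the back left wing screw (front = handle side, left = machine's +y): 0 = loose, growing clockwise seen from above; 0.7 rad = yellow half-way mark; 1.4 rad = red mark and hard stop, tight. Starts loose, at 0 to 0.15. The orange end of the wing points in the machine's frame at pi + 0.7 - value, counter-clockwise from +x (so straight to the front at half-way). Friction about 0.12 N m; it stays where it is left.
- knob_bl_grip (a point): Grip point of the back left wing screw: on its axis, 24 mm above the cover's top. The wing is a black bar 52 mm long, 12 mm thick, reaching from 6 mm to 36 mm above the cover, with one orange end, on a steel disc 36 mm in diameter. x axis along the wing, the orange end at -x; y across it (grip along y). With the cover shut it is at x, y = +-68 mm (front -, left +), z = 134 mm in the machine's frame.
- knob_br (a joint): Turn of the back right wing screw (front = handle side, left = machine's +y): 0 = loose, growing clockwise seen from above; 0.7 rad = yellow half-way mark; 1.4 rad = red mark and hard stop, tight. Starts loose, at 0 to 0.15. The orange end of the wing points in the machine's frame at pi + 0.7 - value, counter-clockwise from +x (so straight to the front at half-way). Friction about 0.12 N m; it stays where it is left.
- knob_br_grip (a point): Grip point of the back right wing screw: on its axis, 24 mm above the cover's top. The wing is a black bar 52 mm long, 12 mm thick, reaching from 6 mm to 36 mm above the cover, with one orange end, on a steel disc 36 mm in diameter. x axis along the wing, the orange end at -x; y across it (grip along y). With the cover shut it is at x, y = +-68 mm (front -, left +), z = 134 mm in the machine's frame.

How it is judged:
By the outcome, as a careful person would: the job done as asked, in the order asked, and still so for the second after the job is handed in, with the robot touching nothing.
It also fails if it takes over 72 s, if anything falls off the work surface, if the arm or the gripper's body presses on something with over 40 N, if the wrist force passes 120 N, or if a joint passes its speed limit or range.

## Working session

There is one attempt and no reset: what is moved stays moved. The work goes in short steps, Python scripts to look and compute and a tool call to move; the robot and the scene stay as the last step left them, time stands still between calls to the robot, and variables do not carry over. Pictures are saved under pics/ and viewed, and the job is handed in when it is done.

Besides the shell and the picture viewer there is one more tool, called after "Call:" as name([rows], argument=value, ...), one row to a line, values as JSON. play_rows: Moves the arm, as the interface text tells. Its arguments: {"type":"object","properties":{"motion":{"type":"array","items":{"type":"array"}}},"required":["motion"]}

```bash
mkdir -p pics; ls; cat > h.py <<'E'
import numpy as np, cv2
from plant import state, cams, workorder, nets
def save(cam,name):
    im,d=cams.grab_frame(cam); cv2.imwrite('pics/'+name,im[:,:,::-1]); return im,d
def info(cam):
    c=cams.camera_info(cam); R=cv2.Rodrigues(np.array(c['rvec'],float))[0]; return np.array(c['K']),R,np.array(c['tvec']).ravel()
def unproj(cam,u,v,d):
    K,R,t=info(cam); p=np.linalg.inv(K)@np.array([u,v,1.])*d; return R.T@(p-t)
def proj(cam,P):
    K,R,t=info(cam); p=K@(R@np.asarray(P)+t); return p[:2]/p[2]
E
python3 - <<'E'
from h import *
print(state())
save('top','t0.png');
for n in ['machine','lid_handle','vac_lever_tip','knob_fl_grip','knob_fr_grip','knob_bl_grip','knob_br_grip']:
    print(n,nets.landmark_of('top',n)[:2])
save('scene','s0.png')
for n in ['machine','lid_handle','vac_lever_tip']:
    print(n,nets.landmark_of('scene',n)[:2])
E
```

```text
pics
{'time': 0.0, 'joint_pos': array([-1.46496557e+00,  5.33629098e-02,  1.61432247e+00, -2.14949681e-05,
        1.47601152e+00, -1.18997488e-01]), 'joint_vel': array([-0.00045477, -0.00135303,  0.00112472, -0.00123319,  0.00178899,
       -0.00032381]), 'joint_efforts': array([ 3.22395772e-04, -3.93684447e+01, -3.70174026e+01, -8.20743981e-05,
        7.09510467e-03, -6.96211046e-06]), 'tool_pos': array([ 0.13926489, -0.60863094,  0.23004228]), 'tool_rot': array([ 0.55240502,  0.44127872,  0.55346096, -0.44023033]), 'contact_force': array([-0.55390883, -0.44108033, -0.70216925]), 'ft_torque': array([-0.02879525,  0.02374423, -0.0478078 ]), 'gripper_width': 0.9995730268692963}
machine [{'at': [0.5654, -0.0535, -0.0006], 'score': 0.92}, {'at': [0.5437, 0.021, 0.2385], 'score': 0.44}]
lid_handle [{'at': [0.4926, -0.0684, 0.2623], 'score': 0.84}, {'at': [0.588, -0.3172, -0.0022], 'score': 0.53}]
vac_lever_tip [{'at': [0.5579, -0.225, 0.1688], 'score': 0.62}]
knob_fl_grip []
knob_fr_grip []
knob_bl_grip [{'at': [0.6436, 0.0338, 0.1529], 'score': 0.88}, {'at': [0.5868, -0.3129, -0.0012], 'score': 0.64}]
knob_br_grip [{'at': [0.6681, -0.0996, 0.1551], 'score': 0.75}]
machine [{'at': [0.5604, -0.0531, -0.0015], 'score': 0.81}, {'at': [0.6437, 0.0358, 0.1563], 'score': 0.23}]
lid_handle [{'at': [0.4921, -0.0671, 0.2665], 'score': 0.71}]
vac_lever_tip [{'at': [0.5581, -0.2268, 0.1686], 'score': 0.48}]
```

View pics/t0.png

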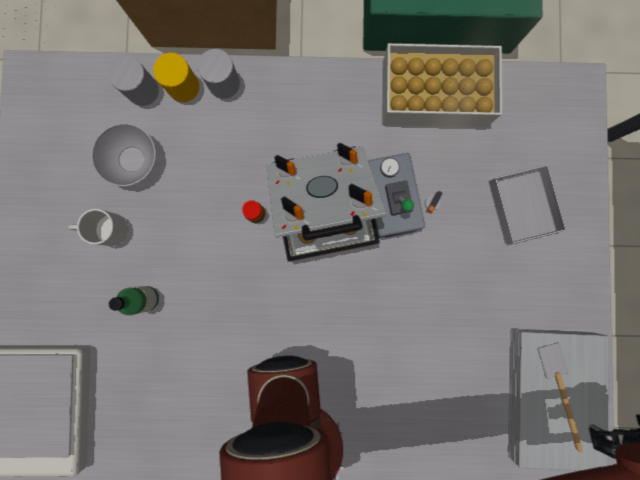

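View pics/s0.png

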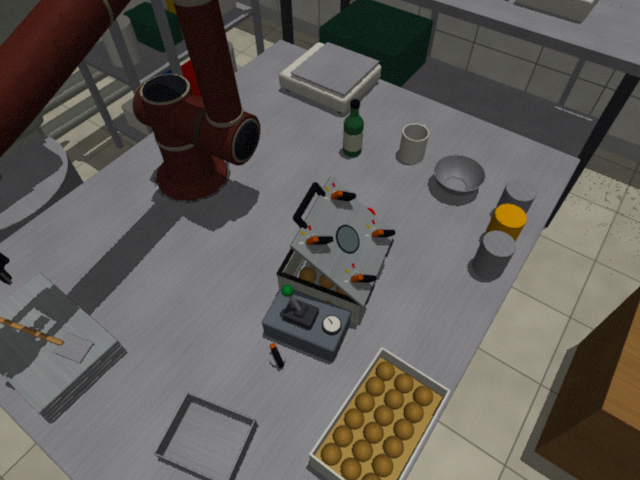

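```bash
python3 - <<'E'
from h import *
from scipy.spatial.transform import Rotation as Ro
q=state()['tool_rot'];R=Ro.from_quat([q[1],q[2],q[3],q[0]]).as_matrix()
print(R.round(3), 'jaw yaw',np.arctan2(R[1,2],R[0,2]))
# refine yaw
a=0.18
for yaw in (0.18,0.2):
  ex=np.array([np.cos(yaw),np.sin(yaw)]);ey=np.array([-ex[1],ex[0]])
  O=np.array([0.563,-0.053])
  for n,p in dict(h=(.4924,-.0678),bl=(.6436,.0338),br=(.6681,-.0996),lev=(.558,-.226)).items():
    d=np.array(p)-O; print(yaw,n,(d@ex).round(4),(d@ey).round(4))
K,Rw,t=info('wrist'); print('wristcam pos',-Rw.T@t,'fwd',Rw[2])
E
```

```text
[[-0.     0.975  0.223]
 [-0.     0.223 -0.975]
 [-1.    -0.     0.   ]] jaw yaw -1.3460401651933762
0.18 h -0.0721 -0.0019
0.18 bl 0.0948 0.071
0.18 br 0.0951 -0.0647
0.18 lev -0.0359 -0.1693
0.2 h -0.0721 -0.0005
0.2 bl 0.0962 0.0691
0.2 br 0.0937 -0.0666
0.2 lev -0.0393 -0.1686
wristcam pos [ 0.22189944 -0.59018584  0.37376204] fwd [-0.31575065 -0.07291412 -0.9460365 ]
```

Call:
play_rows([
  [1,[0.03,0.03,0.03],0],
  [1,[0.06,0.07,0.05],0],
  [1,[0.09,0.11,0.08],0],
  [1,[0.12,0.15,0.08],0],
  [1,[0.15,0.19,0.08],0],
])

```text
time: 1.1
tool_pos: [0.2829, -0.4284, 0.3133]
tool_rot: [0.554, 0.44, 0.551, -0.442]
contact_force: [0.3, -1.1, 0.4]
gripper_width: 0.145
```

Call:
play_rows([
  [1,[0.2,0.35,0],0],
  [1,[0.2,0.35,0],0],
  [1,[0.2,0.35,0],0],
  [1,[0.2,0.35,0],0],
  [1,[0.2,0.35,0],0],
])

```text
time: 1.6
tool_pos: [0.4065, -0.2103, 0.3114]
tool_rot: [0.553, 0.441, 0.552, -0.441]
contact_force: [-0.4, -0.2, 1.1]
gripper_width: 0.001
```

Call:
play_rows([
  [1,[0.076,0.134,0],0],
  [1,[0.076,0.134,0],0],
  [1,[0.076,0.134,0],0],
  [1,[0.076,0.134,0],0],
  [1,[0.076,0.134,-0.025],0],
])

```text
time: 2.1
tool_pos: [0.4842, -0.0771, 0.2899]
tool_rot: [0.556, 0.441, 0.551, -0.439]
contact_force: [-1.1, 0.4, -0.5]
gripper_width: 0.003
```

```bash
python3 - <<'E'
from h import *
print(state()['tool_pos'],state()['contact_force'])
save('wrist','w1.png'); save('scene','s1.png')
E
```

```text
[ 0.48422733 -0.07711995  0.28989901] [-1.06372743  0.41630434 -0.48960694]
```

View pics/w1.png

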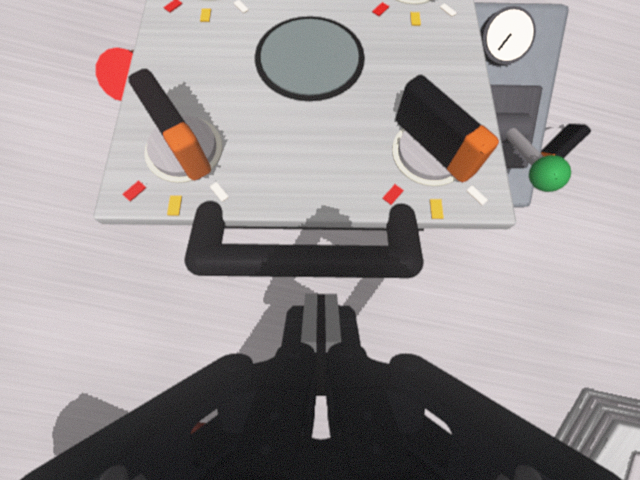

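View pics/s1.png

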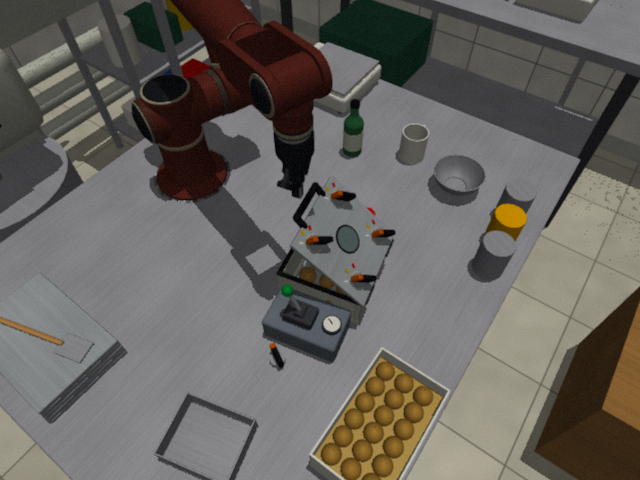

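```bash
python3 - <<'E'
from h import *
im,d=cams.grab_frame('wrist')
print(state()['tool_pos'], proj('wrist',state()['tool_pos']))
for u,v in [(305,255),(305,262),(305,270),(210,262),(400,262),(320,296)]: print(u,v,unproj('wrist',u,v,d[v,u]).round(4))
print(nets.landmark_of('wrist','lid_handle')[:2],[(n,nets.landmark_of('wrist',n)[:2]) for n in ('knob_fl_grip','knob_fr_grip','vac_lever_tip','machine')])
E
```

```text
[ 0.4809101  -0.07801849  0.28435033] [320.85925849 314.58417715]
305 255 [ 0.5013 -0.0661  0.2714]
305 262 [ 0.4986 -0.0668  0.273 ]
305 270 [ 0.4942 -0.0676  0.2715]
210 262 [ 0.4886 -0.0254  0.2718]
400 262 [ 0.5077 -0.108   0.2723]
320 296 [ 0.4929 -0.0749  0.2906]
[{'at': [0.4951, -0.0674, 0.2624], 'score': 0.94}] [('knob_fl_grip', [{'at': [0.5412, 0.0157, 0.24], 'score': 0.79}]), ('knob_fr_grip', [{'at': [0.5705, -0.1173, 0.2381], 'score': 0.89}]), ('vac_lever_tip', [{'at': [0.5552, -0.2252, 0.1662], 'score': 0.88}]), ('machine', [{'at': [0.5709, -0.1189, 0.2438], 'score': 0.72}])]
```

Call:
play_rows([
  [1,[0.017,0.01,0],0],
  [1,[0.017,0.01,-0.008],0],
  [1,[0.017,0.01,-0.014],0],
  [1,[0.006,0.009,-0.027],0],
  [1,[-0.004,0.007,-0.041],0],
])

```text
time: 3.0
tool_pos: [0.4779, -0.0723, 0.2459]
tool_rot: [0.554, 0.441, 0.552, -0.441]
contact_force: [-0.1, -2.6, 3.6]
gripper_width: 0.002
```

Call:
play_rows([
  [1,[-0.01,-0.002,-0.017],0],
  [1,[-0.018,-0.004,-0.032],0],
  [1,[-0.025,-0.005,-0.05],0],
  [1,[-0.031,-0.007,-0.066],0],
  [1,[-0.035,-0.008,-0.082],0],
])

```text
time: 3.5
tool_pos: [0.442, -0.0795, 0.1621]
tool_rot: [0.553, 0.441, 0.553, -0.441]
contact_force: [-1.8, -0.5, 2.9]
gripper_width: 0.001
```

Call:
play_rows([
  [1,[-0.003,-0.001,-0.014],0],
  [1,[-0.005,-0.001,-0.028],0],
  [1,[-0.006,-0.001,-0.04],0],
  [1,[-0.006,-0.001,-0.043],0],
  [1,[-0.006,-0.001,-0.044],0],
])

```text
time: 4.0
tool_pos: [0.4365, -0.0801, 0.1197]
tool_rot: [0.552, 0.44, 0.554, -0.441]
contact_force: [-9.3, 0.2, 13.8]
gripper_width: -0.0
```

Call:
play_rows([
  [1,[0.002,0,-0.002],0],
  [1,[0.002,0,-0.003],0],
  [1,[0.002,0,-0.003],0],
])

```text
time: 4.3
tool_pos: [0.4368, -0.0802, 0.1194]
tool_rot: [0.55, 0.438, 0.556, -0.443]
contact_force: [-22.7, 2.8, 28.9]
gripper_width: -0.0
```

Call:
play_rows([
  [1,[0.002,0,0.02],0],
  [1,[0,0,0.06],0.1],
  [-0.2,[0,0,0.11],0.25],
  [-0.2,[0,0,0.13],0.4],
  [-0.2,[0,0,0.13],0.5],
])

```text
time: 4.8
tool_pos: [0.4415, -0.0806, 0.2508]
tool_rot: [0.649, 0.289, 0.642, -0.288]
contact_force: [0.3, -0.2, 0.0]
gripper_width: 0.51
```

```bash
python3 - <<'E'
from h import *
print(state()['tool_pos'],state()['gripper_width'],state()['contact_force'])
save('wrist','w2.png'); 
for n in ['lid_handle','vac_lever_tip','knob_fl_grip','knob_fr_grip','knob_bl_grip','knob_br_grip']:
    print(n,nets.landmark_of('wrist',n)[:2])
im,d=save('top','t2.png')
np.save('t2d.npy',d)
for n in ['lid_handle','vac_lever_tip','knob_fl_grip','knob_fr_grip','knob_bl_grip','knob_br_grip']:
    print(n,nets.landmark_of('top',n)[:2])
print(state()['tool_pos'])
E
```

```text
[ 0.44153907 -0.08060389  0.25075566] 0.5098879465169776 [ 0.33589257 -0.16859781  0.03573897]
lid_handle [{'at': [0.4302, -0.0802, 0.113], 'score': 0.77}]
vac_lever_tip [{'at': [0.559, -0.2251, 0.1675], 'score': 0.94}]
knob_fl_grip [{'at': [0.4813, 0.0046, 0.1336], 'score': 0.65}, {'at': [0.5597, -0.0544, 0.0023], 'score': 0.15}]
knob_fr_grip [{'at': [0.5101, -0.1322, 0.1373], 'score': 0.73}]
knob_bl_grip [{'at': [0.6389, -0.1027, 0.1342], 'score': 0.72}]
knob_br_grip [{'at': [0.6407, -0.1034, 0.1341], 'score': 0.89}]
lid_handle []
vac_lever_tip [{'at': [0.5579, -0.2272, 0.1687], 'score': 0.64}]
knob_fl_grip [{'at': [0.4843, 0.0032, 0.1333], 'score': 0.7}]
knob_fr_grip [{'at': [0.5111, -0.1363, 0.1326], 'score': 0.71}]
knob_bl_grip [{'at': [0.6097, 0.0304, 0.1361], 'score': 0.69}]
knob_br_grip [{'at': [0.6438, -0.1056, 0.1359], 'score': 0.78}]
[ 0.43887625 -0.0801445   0.24595097]
```

View pics/w2.png

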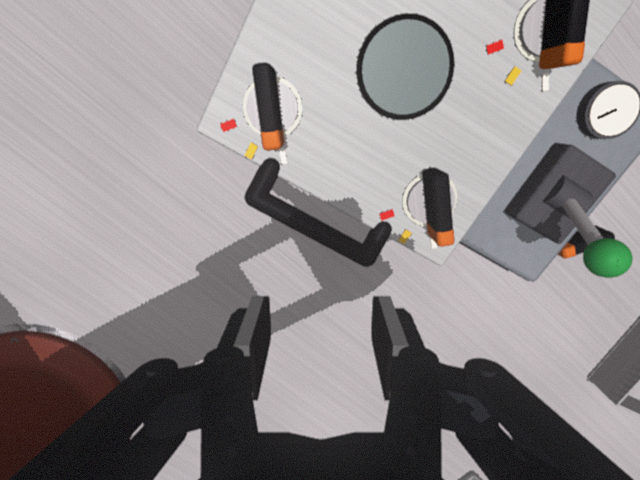

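View pics/t2.png

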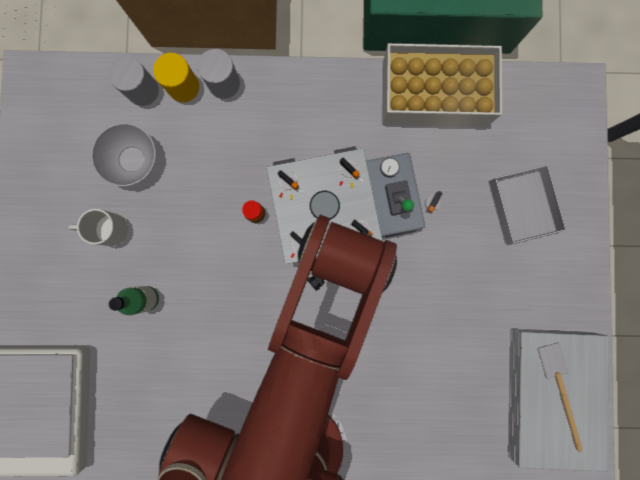

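```bash
cat >> h.py <<'E'
def cloud(cam,d):
    K,R,t=info(cam); v,u=np.mgrid[0:480,0:640]
    p=np.stack([(u-K[0,2])/K[0,0]*d,(v-K[1,2])/K[1,1]*d,d],-1)
    return (p-t)@R
O0=np.array([.5612,-.051]); YAW=.215
def M(p,O=None,yaw=None):
    O=O0 if O is None else O; yaw=YAW if yaw is None else yaw
    c,s=np.cos(yaw),np.sin(yaw); return np.array([O[0]+c*p[0]-s*p[1],O[1]+s*p[0]+c*p[1]])
def wings(cam,im,d,zmin=.138,zmax=.155):
    P=cloud(cam,d); out={}
    for n,p in dict(fl=(-.068,.068),fr=(-.068,-.068),bl=(.068,.068),br=(.068,-.068)).items():
        c=M(p); m=(d>0)&(P[...,2]>zmin)&(P[...,2]<zmax)&(np.hypot(P[...,0]-c[0],P[...,1]-c[1])<.035)
        if m.sum()<15: continue
        q=P[m][:,:2]; rgb=im[m].astype(float)
        r=cv2.minAreaRect((q*1000).astype(np.float32))
        w,V=np.linalg.eigh(np.cov(q.T)); a=V[:,1]
        org=(rgb[:,0]>120)&(rgb[:,2]<90)
        if org.sum()>2 and (q[org].mean(0)-q.mean(0))@a<0: a=-a
        ang=np.arctan2(a[1],a[0])
        val=(np.pi+.7+YAW-ang+np.pi)%(2*np.pi)-np.pi
        ang0=ang%np.pi
        out[n]=dict(n=int(m.sum()),c=np.array(r[0])/1000,size=np.round(r[1],1),exp=c,val=round(val,3),org=int(org.sum()),z=P[m][:,2].mean().round(4))
    return out
E
python3 - <<'E'
from h import *
for cam in('wrist','top'):
    im,d=cams.grab_frame(cam); 
    for k,v in wings(cam,im,d).items(): print(cam,k,v)
    P=cloud(cam,d); m=(d>0)&(abs(P[...,2]-.11)<.006)&(np.hypot(P[...,0]-O0[0],P[...,1]-O0[1])<.17)
    m=m
    lab=cv2.morphologyEx(m.astype(np.uint8),cv2.MORPH_OPEN,np.ones((3,3)))
    n,l,st,_=cv2.connectedComponentsWithStats(lab); k=1+st[1:,4].argmax(); q=P[l==k][:,:2]
    print(P[l==k][:,2].mean(), cv2.minAreaRect((q*1000).astype(np.float32)), len(q))
E
```

```text
wrist fl {'n': 1811, 'c': array([0.48297217, 0.00068532]), 'size': array([52.6, 12.7]), 'exp': array([0.48025798, 0.00092677]), 'val': np.float64(0.091), 'org': 345, 'z': np.float64(0.1452)}
wrist fr {'n': 1504, 'c': array([ 0.51203729, -0.13193181]), 'size': array([52. , 12.7]), 'exp': array([ 0.50927323, -0.13194202]), 'val': np.float64(0.005), 'org': 242, 'z': np.float64(0.1449)}
wrist br {'n': 1573, 'c': array([ 0.63662585, -0.11064211]), 'size': array([31. , 13.4]), 'exp': array([ 0.64214202, -0.10292677]), 'val': np.float64(0.086), 'org': 441, 'z': np.float64(0.1445)}
0.11022593253204249 ((553.1897583007812, -53.51789855957031), (228.3125, 220.49964904785156), 12.214908599853516) 62513
top fl {'n': 77, 'c': array([0.48962289, 0.00799658]), 'size': array([30.2, 10.6]), 'exp': array([0.48025798, 0.00092677]), 'val': np.float64(0.149), 'org': 0, 'z': np.float64(0.1451)}
top fr {'n': 104, 'c': array([ 0.51189853, -0.13187154]), 'size': array([51. , 12.9]), 'exp': array([ 0.50927323, -0.13194202]), 'val': np.float64(-0.1), 'org': 7, 'z': np.float64(0.1453)}
top bl {'n': 135, 'c': array([0.61583624, 0.02926096]), 'size': array([52.5, 12.5]), 'exp': array([0.61312677, 0.02994202]), 'val': np.float64(0.018), 'org': 27, 'z': np.float64(0.1453)}
top br {'n': 145, 'c': array([ 0.64440106, -0.10308128]), 'size': array([50.8, 12.4]), 'exp': array([ 0.64214202, -0.10292677]), 'val': np.float64(0.118), 'org': 27, 'z': np.float64(0.1449)}
0.1098478351628881 ((568.2206420898438, -50.255950927734375), (227.37347412109375, 220.5945587158203), 12.600979804992676) 6838
```

```bash
sed -i 's/^O0=.*/O0=np.array([.5639,-.0513]); YAW=.214/' h.py; cat >> h.py <<'E'
from scipy.spatial.transform import Rotation as Ro
def pose():
    s=state(); q=s['tool_rot'];R=Ro.from_quat([q[1],q[2],q[3],q[0]]).as_matrix()
    return s['tool_pos'],np.arctan2(R[1,2],R[0,2])
KN=dict(fl=(-.068,.068),fr=(-.068,-.068),bl=(.068,.068),br=(.068,-.068))
def plan(k,v,z=.119):
    p,y=pose(); c=M(KN[k]); jy=-np.pi/2+.7+YAW-v
    print(k,v,'shift',np.round([c[0]-p[0],c[1]-p[1],z-p[2]],4),'turn',round(jy-y,3),'| pos',p.round(4),'yaw',round(y,3),'val',round(-np.pi/2+.7+YAW-y,3),'j',state()['joint_pos'].round(2),'t',state()['time'])
E
python3 -c "
from h import *
plan('fl',.09)"
```

```text
fl 0.09 shift [ 0.0441  0.0809 -0.127 ] turn 0.099 | pos [ 0.4389 -0.0802  0.246 ] yaw -0.846 val 0.189 j [-0.35 -0.41  1.99 -0.    1.56  0.5 ] t 5.6
```

Call:
play_rows([
  [-0.2,[0.022,0.04,0],0.1],
  [-0.2,[0.044,0.081,-0.04],0.1],
  [-0.2,[0.044,0.081,-0.08],0.1],
  [-0.2,[0.044,0.081,-0.115],0.1],
  [-0.2,[0.044,0.081,-0.127],0.1],
])

```text
time: 6.1
tool_pos: [0.48, 0.0018, 0.1145]
tool_rot: [0.656, 0.257, 0.661, -0.258]
contact_force: [-0.8, 0.1, -0.2]
gripper_width: 0.595
```

Call:
play_rows([
  [-0.2,[0,0,0],0],
])

```text
time: 6.2
tool_pos: [0.4815, 0.001, 0.1172]
tool_rot: [0.657, 0.257, 0.66, -0.258]
contact_force: [-0.2, 0.2, 0.4]
gripper_width: 0.604
```

```bash
python3 -c "
from h import *
plan('fl',.09);print(state()['contact_force'])
save('wrist','w3.png')"
```

```text
fl 0.09 shift [ 0.0015 -0.0003  0.0018] turn -0.001 | pos [0.4815 0.001  0.1172] yaw -0.746 val 0.089 j [-0.15 -0.2   2.05 -0.    1.3   0.59] t 6.2
[-0.20618955  0.21260519  0.39001116]
```

View pics/w3.png

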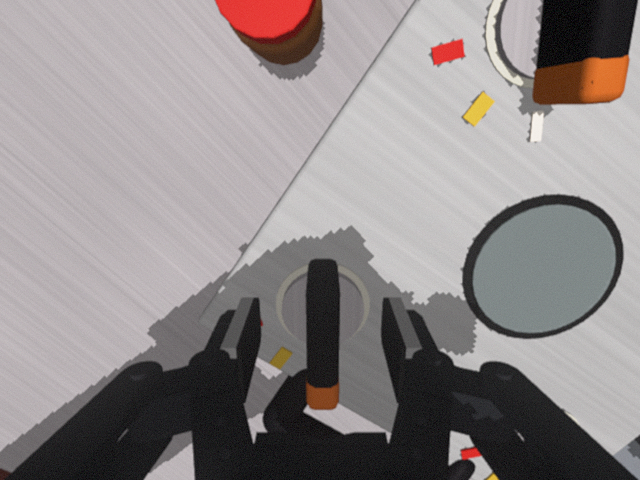

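Call:
play_rows([
  [1,[0.001,0,0.001],0],
  [1,[0.001,0,0.001],0],
  [1,[0.001,0,0.001],0],
  [1,[0.001,0,0.001],0],
  [1,[0.001,0,0.001],-0.05],
])

```text
time: 6.75
tool_pos: [0.4838, 0.002, 0.1228]
tool_rot: [0.651, 0.275, 0.652, -0.274]
contact_force: [-8.0, 4.9, 10.3]
gripper_width: 0.125
```

Call:
play_rows([
  [1,[0,0,0],-0.12],
  [1,[0,0,0],-0.25],
  [1,[0,0,0],-0.38],
  [1,[0,0,0],-0.5],
  [1,[0,0,0],-0.56],
])

```text
time: 7.25
tool_pos: [0.4844, 0.0008, 0.1228]
tool_rot: [0.55, 0.445, 0.55, -0.444]
contact_force: [-5.0, 0.9, 8.8]
gripper_width: 0.13
```

Call:
play_rows([
  [1,[0,0,0],0],
])

```text
time: 7.35
tool_pos: [0.4844, 0.0008, 0.1228]
tool_rot: [0.551, 0.444, 0.55, -0.444]
contact_force: [-5.1, 0.8, 7.8]
gripper_width: 0.131
```

```bash
python3 -c "
from h import *
plan('fl',.7);print(state()['contact_force'],state()['gripper_width'],state()['ft_torque'])
save('wrist','w4.png')"
```

```text
fl 0.7 shift [-0.0014 -0.0001 -0.0038] turn 0.0 | pos [0.4844 0.0008 0.1228] yaw -1.357 val 0.7 j [-0.15 -0.2   2.04  0.    1.3   1.2 ] t 7.35
[-5.05643802  0.8052611   7.8133551 ] 0.13104671395079712 [ 0.16119873  0.89267204 -0.08822648]
```

View pics/w4.png

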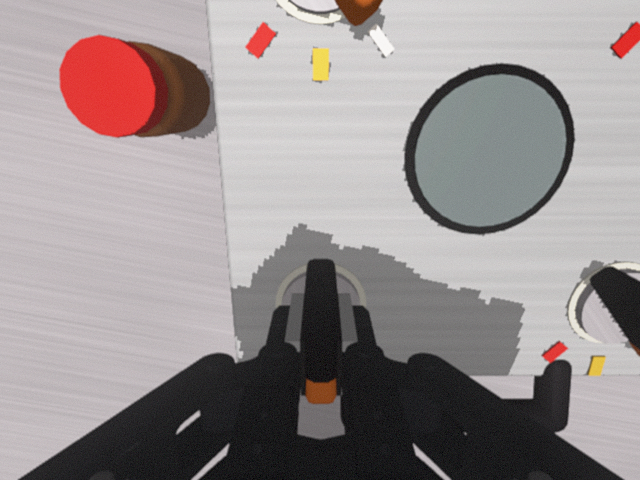

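Call:
play_rows([
  [-0.2,[0,0,0],0],
  [-0.2,[0,0,0],0],
  [-0.2,[0,0,0.035],0],
  [-0.2,[0.03,-0.02,0.06],0.15],
  [-0.2,[0.072,-0.046,0.06],0.3],
])

```text
time: 7.9
tool_pos: [0.5588, -0.0454, 0.1855]
tool_rot: [0.615, 0.355, 0.609, -0.353]
contact_force: [0.9, 0.4, 1.3]
gripper_width: 0.599
```

Call:
play_rows([
  [-0.2,[0.041,-0.027,0],0.15],
  [-0.2,[0.075,-0.048,0],0.3],
  [-0.2,[0.089,-0.058,0],0.3],
  [-0.2,[0.089,-0.058,0],0.3],
  [-0.2,[0.089,-0.058,-0.02],0.3],
])

```text
time: 8.4
tool_pos: [0.6468, -0.1038, 0.1632]
tool_rot: [0.659, 0.261, 0.655, -0.261]
contact_force: [-0.2, -0.7, -0.3]
gripper_width: 0.601
```

```bash
python3 -c "
from h import *
im,d=save('wrist','w5.png')
for k,v in wings('wrist',im,d).items(): print(k,v)
plan('br',.1,.124);print(state()['contact_force'],state()['gripper_width'])"
```

```text
fr {'n': 859, 'c': array([ 0.51496771, -0.12319336]), 'size': array([33.5, 12. ]), 'exp': array([ 0.51189231, -0.13219005]), 'val': np.float64(-3.103), 'org': 0, 'z': np.float64(0.1402)}
bl {'n': 3655, 'c': array([0.6127674 , 0.03025928]), 'size': array([52. , 13.7]), 'exp': array([0.61590769, 0.02959005]), 'val': np.float64(0.013), 'org': 722, 'z': np.float64(0.1399)}
br {'n': 2173, 'c': array([ 0.64132556, -0.1020537 ]), 'size': array([52.3, 12. ]), 'exp': array([ 0.64479005, -0.10330769]), 'val': np.float64(0.106), 'org': 375, 'z': np.float64(0.1395)}
br 0.1 shift [ 0.0013 -0.0007 -0.033 ] turn -0.001 | pos [ 0.6435 -0.1026  0.157 ] yaw -0.756 val 0.099 j [-0.27  0.17  1.61  0.    1.36  0.48] t 8.45
[-1.80948038  0.8845656  -3.48033981] 0.5991638522373302
```

View pics/w5.png

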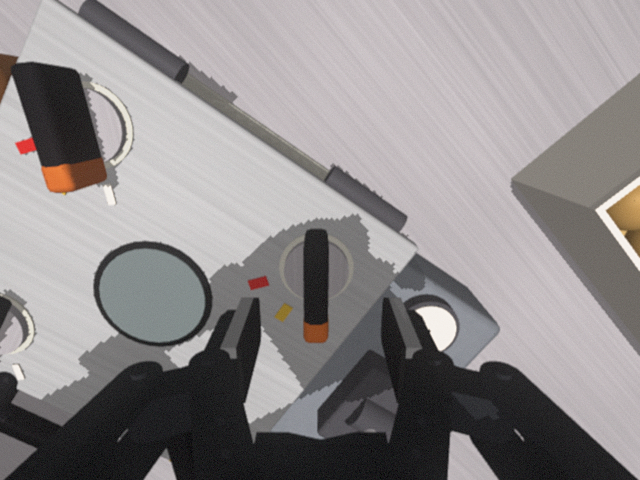

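Call:
play_rows([
  [-0.2,[0,0,-0.025],0],
  [0.2,[0,0,-0.034],0],
  [1,[0,0,-0.034],0],
  [1,[0,0,-0.034],0],
  [1,[0,0,-0.034],0],
])

```text
time: 8.95
tool_pos: [0.6444, -0.1028, 0.1262]
tool_rot: [0.657, 0.261, 0.657, -0.261]
contact_force: [-1.5, 1.2, -3.3]
gripper_width: 0.122
```

Call:
play_rows([
  [1,[0,0,0],-0.12],
  [1,[0,0,0],-0.25],
  [1,[0,0,0],-0.38],
  [1,[0,0,0],-0.5],
  [1,[0,0,0],-0.6],
])

```text
time: 9.45
tool_pos: [0.6448, -0.1033, 0.1262]
tool_rot: [0.55, 0.444, 0.55, -0.445]
contact_force: [1.1, -1.0, -3.8]
gripper_width: 0.128
```

Call:
play_rows([
  [1,[0,0,0],0],
])

```text
time: 9.55
tool_pos: [0.6448, -0.1034, 0.1262]
tool_rot: [0.551, 0.443, 0.551, -0.444]
contact_force: [-1.0, -1.0, -3.5]
gripper_width: 0.127
```

```bash
python3 -c "
from h import *
plan('br',.7,.124);print(state()['contact_force'],state()['gripper_width'])"
```

```text
br 0.7 shift [-0.      0.     -0.0022] turn -0.001 | pos [ 0.6448 -0.1034  0.1262] yaw -1.356 val 0.699 j [-0.27  0.2   1.63 -0.    1.31  1.08] t 9.55
[-0.97908579 -0.96689313 -3.50059964] 0.12679693193163252
```

Call:
play_rows([
  [-0.2,[0,0,0],0],
  [-0.2,[0,0,0],0],
  [-0.2,[0,0,0.035],0],
  [-0.2,[-0.03,-0.006,0.055],0.15],
  [-0.2,[-0.075,-0.016,0.055],0.3],
])

```text
time: 10.05
tool_pos: [0.5733, -0.1199, 0.1871]
tool_rot: [0.616, 0.354, 0.609, -0.353]
contact_force: [-0.2, -0.0, 1.0]
gripper_width: 0.605
```

Call:
play_rows([
  [-0.2,[-0.04,-0.009,0],0.14],
  [-0.2,[-0.058,-0.013,0],0.28],
  [-0.2,[-0.058,-0.013,0],0.39],
  [-0.2,[-0.058,-0.013,0],0.39],
  [-0.2,[-0.058,-0.013,-0.015],0.39],
])

```text
time: 10.55
tool_pos: [0.5141, -0.1329, 0.1691]
tool_rot: [0.671, 0.232, 0.666, -0.232]
contact_force: [0.2, 0.5, 0.6]
gripper_width: 0.598
```

```bash
python3 -c "
from h import *
im,d=save('wrist','w6.png')
for k,v in wings('wrist',im,d).items(): print(k,v)
plan('fr',.0,.125);print(state()['contact_force'],state()['gripper_width'])"
```

```text
fl {'n': 3825, 'c': array([0.48079791, 0.00170344]), 'size': array([52.3, 13.1]), 'exp': array([0.48300995, 0.00070769]), 'val': np.float64(0.696), 'org': 707, 'z': np.float64(0.1409)}
fr {'n': 2247, 'c': array([ 0.50954803, -0.13086919]), 'size': array([52.3, 12.4]), 'exp': array([ 0.51189231, -0.13219005]), 'val': np.float64(-0.0), 'org': 416, 'z': np.float64(0.1405)}
br {'n': 3753, 'c': array([ 0.6414809 , -0.10162851]), 'size': array([52.2, 12.6]), 'exp': array([ 0.64479005, -0.10330769]), 'val': np.float64(0.712), 'org': 853, 'z': np.float64(0.1398)}
fr 0.0 shift [ 0.0001 -0.0003 -0.0391] turn 0.011 | pos [ 0.5118 -0.1319  0.1641] yaw -0.667 val 0.011 j [-0.39 -0.13  1.9   0.    1.37  0.27] t 10.6
[-2.03122596  0.56132527 -2.64148236] 0.5984560506936493
```

View pics/w6.png

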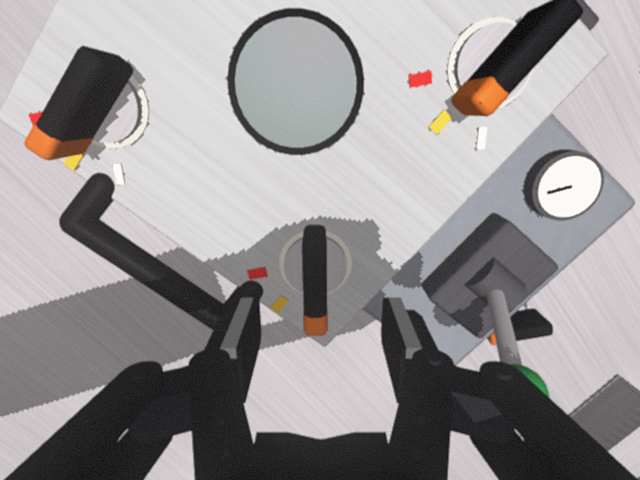

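Call:
play_rows([
  [-0.2,[0,0,-0.025],0],
  [0.2,[0,0,-0.038],0],
  [1,[0,0,-0.038],0],
  [1,[0,0,-0.038],0],
  [1,[0,0,-0.038],0],
])

```text
time: 11.1
tool_pos: [0.5114, -0.1318, 0.1271]
tool_rot: [0.668, 0.231, 0.669, -0.231]
contact_force: [0.8, -1.0, -7.4]
gripper_width: 0.125
```

Call:
play_rows([
  [1,[0,0,0],-0.12],
  [1,[0,0,0],-0.26],
  [1,[0,0,0],-0.4],
  [1,[0,0,0],-0.54],
  [1,[0,0,0],-0.65],
])

```text
time: 11.6
tool_pos: [0.5117, -0.1322, 0.1272]
tool_rot: [0.558, 0.434, 0.558, -0.434]
contact_force: [1.6, -3.0, -10.2]
gripper_width: 0.123
```

Call:
play_rows([
  [1,[0,0,0],-0.04],
  [1,[0,0,0],-0.04],
])

```text
time: 11.8
tool_pos: [0.5117, -0.1323, 0.1272]
tool_rot: [0.551, 0.443, 0.551, -0.444]
contact_force: [3.3, -2.0, -10.7]
gripper_width: 0.123
```

```bash
python3 -c "
from h import *
plan('fr',.7,.124);print(state()['contact_force'],state()['gripper_width'])"
```

```text
fr 0.7 shift [ 0.0002  0.0001 -0.0032] turn -0.001 | pos [ 0.5117 -0.1323  0.1272] yaw -1.356 val 0.699 j [-0.39 -0.09  1.93 -0.    1.3   0.96] t 11.8
[  3.31829409  -2.0254126  -10.67955195] 0.1230751603382099
```

Call:
play_rows([
  [-0.2,[0,0,0],0],
  [-0.2,[0,0,0],0],
  [-0.2,[0,0,0.035],0],
  [-0.2,[0.02,0.03,0.058],0.15],
  [-0.2,[0.045,0.07,0.058],0.3],
])

```text
time: 12.3
tool_pos: [0.5605, -0.0634, 0.1932]
tool_rot: [0.615, 0.356, 0.607, -0.354]
contact_force: [0.8, -0.5, 1.2]
gripper_width: 0.605
```

Call:
play_rows([
  [-0.2,[0.026,0.041,0],0.14],
  [-0.2,[0.05,0.078,0],0.28],
  [-0.2,[0.059,0.092,0],0.39],
  [-0.2,[0.059,0.092,0],0.39],
  [-0.2,[0.059,0.092,-0.015],0.39],
])

```text
time: 12.8
tool_pos: [0.6181, 0.0298, 0.1745]
tool_rot: [0.67, 0.232, 0.666, -0.231]
contact_force: [-0.1, -0.5, 0.6]
gripper_width: 0.599
```

```bash
python3 -c "
from h import *
im,d=save('wrist','w7.png')
for k,v in wings('wrist',im,d).items(): print(k,v)
plan('bl',.01,.126);print(state()['contact_force'],state()['gripper_width'])"
```

```text
fl {'n': 593, 'c': array([ 0.4754454 , -0.00300947]), 'size': array([45.4,  9.4]), 'exp': array([0.48300995, 0.00070769]), 'val': np.float64(0.665), 'org': 80, 'z': np.float64(0.1415)}
bl {'n': 2078, 'c': array([0.61293451, 0.02956211]), 'size': array([52.6, 12.2]), 'exp': array([0.61590769, 0.02959005]), 'val': np.float64(0.016), 'org': 330, 'z': np.float64(0.1402)}
br {'n': 162, 'c': array([ 0.61869012, -0.10699715]), 'size': array([13.7,  7.1]), 'exp': array([ 0.64479005, -0.10330769]), 'val': np.float64(-0.636), 'org': 147, 'z': np.float64(0.1402)}
bl 0.01 shift [ 0.0007  0.0002 -0.0432] turn 0.001 | pos [0.6152 0.0293 0.1692] yaw -0.668 val 0.011 j [-0.07  0.08  1.69 -0.    1.37  0.59] t 12.85
[-0.87792321  0.68982018 -2.47723555] 0.6033822761827589
```

View pics/w7.png

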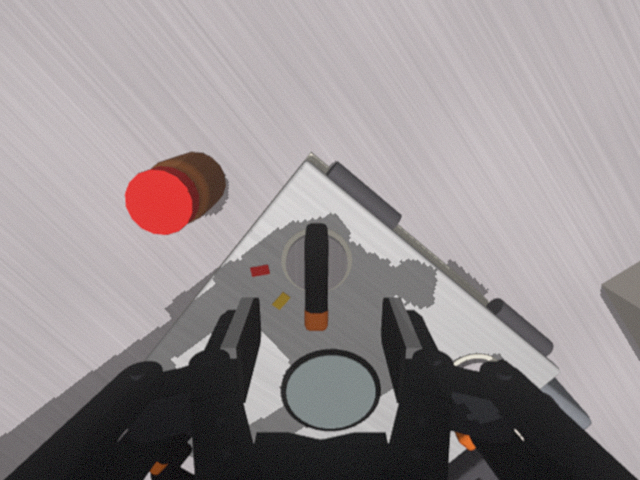

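Call:
play_rows([
  [-0.2,[0,0,-0.03],0],
  [0.2,[0,0,-0.046],0],
  [1,[0,0,-0.046],0],
  [1,[0,0,-0.046],0],
  [1,[0,0,-0.046],0],
])

```text
time: 13.35
tool_pos: [0.6148, 0.0292, 0.124]
tool_rot: [0.667, 0.231, 0.669, -0.232]
contact_force: [-0.8, -1.1, -7.7]
gripper_width: 0.127
```

Call:
play_rows([
  [1,[0,0,0],-0.12],
  [1,[0,0,0],-0.26],
  [1,[0,0,0],-0.4],
  [1,[0,0,0],-0.54],
  [1,[0,0,0],-0.65],
])

```text
time: 13.85
tool_pos: [0.6148, 0.0293, 0.124]
tool_rot: [0.558, 0.433, 0.559, -0.435]
contact_force: [-1.3, -2.2, -7.8]
gripper_width: 0.121
```

Call:
play_rows([
  [1,[0,0,0],-0.04],
  [1,[0,0,0],-0.04],
])

```text
time: 14.05
tool_pos: [0.6148, 0.0293, 0.124]
tool_rot: [0.55, 0.443, 0.551, -0.444]
contact_force: [-1.4, -2.9, -9.6]
gripper_width: 0.125
```

```bash
python3 -c "
from h import *
plan('bl',.7,.124);print(state()['contact_force'],state()['gripper_width'])"
```

```text
bl 0.7 shift [0.0012 0.0003 0.    ] turn -0.001 | pos [0.6148 0.0293 0.124 ] yaw -1.356 val 0.699 j [-0.07  0.12  1.73 -0.    1.3   1.28] t 14.05
[-1.37139537 -2.93210915 -9.59574841] 0.1251117554190053
```

Call:
play_rows([
  [-0.2,[0,0,0],0],
  [-0.2,[0,0,0],0],
  [-0.2,[0,0,0.04],0],
  [-0.2,[-0.03,-0.006,0.08],0],
  [-0.2,[-0.07,-0.015,0.1],0],
])

```text
time: 14.55
tool_pos: [0.5488, 0.0149, 0.2318]
tool_rot: [0.554, 0.445, 0.548, -0.441]
contact_force: [-0.1, -0.1, 1.8]
gripper_width: 0.6
```

Call:
play_rows([
  [-0.2,[-0.045,-0.01,0],0],
  [-0.2,[-0.09,-0.019,0],0],
  [-0.2,[-0.09,-0.019,0],0],
  [-0.2,[-0.09,-0.019,0],0],
  [-0.2,[-0.09,-0.019,0],0],
])

```text
time: 15.05
tool_pos: [0.4574, -0.0041, 0.2269]
tool_rot: [0.552, 0.444, 0.55, -0.443]
contact_force: [-0.3, 0.6, 0.9]
gripper_width: 0.597
```

```bash
python3 -c "
from h import *
im,d=save('wrist','w8.png')
for k,v in wings('wrist',im,d).items(): print(k,v)
plan('fl',.7,.124);print(state()['contact_force'],state()['gripper_width'])"
```

```text
fl {'n': 1586, 'c': array([0.48313919, 0.00105399]), 'size': array([52.2, 12.2]), 'exp': array([0.48300995, 0.00070769]), 'val': np.float64(0.698), 'org': 251, 'z': np.float64(0.1449)}
fr {'n': 1961, 'c': array([ 0.51198779, -0.13130272]), 'size': array([52. , 12.9]), 'exp': array([ 0.51189231, -0.13219005]), 'val': np.float64(0.703), 'org': 297, 'z': np.float64(0.1441)}
bl {'n': 166, 'c': array([0.59111932, 0.02435378]), 'size': array([ 2.8, 11.6]), 'exp': array([0.61590769, 0.02959005]), 'val': np.float64(-0.867), 'org': 103, 'z': np.float64(0.1431)}
br {'n': 210, 'c': array([ 0.6199071 , -0.10731274]), 'size': array([ 3.5, 12.3]), 'exp': array([ 0.64479005, -0.10330769]), 'val': np.float64(-0.776), 'org': 107, 'z': np.float64(0.1429)}
fl 0.7 shift [ 0.0256  0.0048 -0.1025] turn -0.001 | pos [ 0.4574 -0.0041  0.2265] yaw -1.355 val 0.699 j [-0.17 -0.37  1.99  0.    1.51  1.18] t 15.1
[ 0.71469033 -0.05676479 -0.1761705 ] 0.5969292693736834
```

View pics/w8.png

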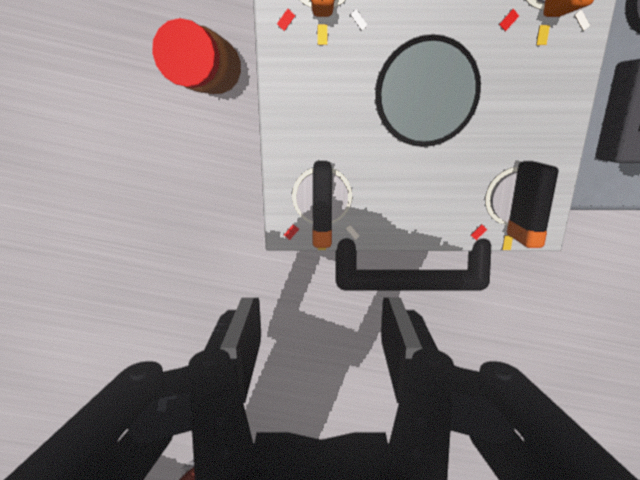

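Call:
play_rows([
  [-0.2,[0.026,0.005,-0.03],0],
  [-0.2,[0.026,0.005,-0.07],0],
  [-0.2,[0.026,0.005,-0.101],0],
  [0.2,[0.026,0.005,-0.101],0],
  [1,[0.026,0.005,-0.101],0],
])

```text
time: 15.6
tool_pos: [0.4826, 0.001, 0.1243]
tool_rot: [0.551, 0.443, 0.551, -0.444]
contact_force: [1.0, -0.4, 0.3]
gripper_width: 0.266
```

Call:
play_rows([
  [1,[0,0,0],0],
  [1,[0,0,0],0],
  [1,[0,0,0],-0.1],
  [1,[0,0,0],-0.24],
  [1,[0,0,0],-0.38],
])

```text
time: 16.1
tool_pos: [0.4837, 0.0001, 0.1264]
tool_rot: [0.457, 0.542, 0.454, -0.54]
contact_force: [2.5, -3.3, 0.4]
gripper_width: 0.118
```

Call:
play_rows([
  [1,[0,0,0],-0.14],
  [1,[0,0,0],-0.26],
  [1,[0,0,0],-0.32],
  [1,[0,0,0],-0.34],
  [1,[0,0,0],-0.34],
])

```text
time: 16.6
tool_pos: [0.4835, -0.0004, 0.1263]
tool_rot: [0.361, 0.61, 0.358, -0.608]
contact_force: [1.8, -5.5, 2.0]
gripper_width: 0.124
```

```bash
python3 -c "
from h import *
plan('fl',1.4,.124);print(state()['contact_force'],state()['gripper_width'],state()['ft_torque'])"
```

```text
fl 1.4 shift [-0.0005  0.0011 -0.0023] turn 0.018 | pos [ 4.835e-01 -4.000e-04  1.263e-01] yaw -2.074 val 1.418 j [-0.15 -0.21  2.04 -0.    1.31  1.92] t 16.6
[ 1.80005198 -5.49351204  1.95903243] 0.12421393130628922 [-0.93881707 -0.1503897   0.34714083]
```

Call:
play_rows([
  [1,[0,0,0],-0.03],
  [1,[0,0,0],-0.03],
])

```text
time: 16.8
tool_pos: [0.4835, -0.0004, 0.1263]
tool_rot: [0.353, 0.615, 0.349, -0.613]
contact_force: [1.0, -6.6, 3.7]
gripper_width: 0.127
```

```bash
python3 -c "
from h import *
plan('fl',1.4,.124);print(state()['contact_force'],state()['gripper_width'],state()['ft_torque'])"
```

```text
fl 1.4 shift [-0.0005  0.0011 -0.0023] turn 0.046 | pos [ 4.835e-01 -4.000e-04  1.263e-01] yaw -2.103 val 1.446 j [-0.15 -0.21  2.04 -0.    1.31  1.95] t 16.8
[ 0.98459523 -6.62272144  3.66492475] 0.12665197879685633 [-0.95796774 -0.19105116  1.00647531]
```

Call:
play_rows([
  [-0.2,[0,0,0],0.03],
  [-0.2,[0,0,0],0.03],
  [-0.2,[0,0,0.035],0.03],
  [-0.2,[0.03,-0.02,0.06],0.15],
  [-0.2,[0.07,-0.045,0.06],0.3],
])

```text
time: 17.3
tool_pos: [0.5548, -0.044, 0.1898]
tool_rot: [0.442, 0.556, 0.438, -0.551]
contact_force: [0.5, 0.5, 0.7]
gripper_width: 0.602
```

Call:
play_rows([
  [-0.2,[0.041,-0.027,0],0.15],
  [-0.2,[0.075,-0.048,0],0.3],
  [-0.2,[0.091,-0.059,0],0.45],
  [-0.2,[0.091,-0.059,0],0.45],
  [-0.2,[0.091,-0.059,-0.02],0.45],
])

```text
time: 17.8
tool_pos: [0.6449, -0.1034, 0.1674]
tool_rot: [0.552, 0.445, 0.548, -0.443]
contact_force: [-0.1, 0.0, 0.2]
gripper_width: 0.6
```

```bash
python3 -c "
from h import *
im,d=save('wrist','w9.png')
for k,v in wings('wrist',im,d).items(): print(k,v)
plan('br',.7,.125);print(state()['contact_force'],state()['gripper_width'])"
```

```text
bl {'n': 2263, 'c': array([0.61306384, 0.03010699]), 'size': array([51.7, 13.6]), 'exp': array([0.61590769, 0.02959005]), 'val': np.float64(0.694), 'org': 429, 'z': np.float64(0.1397)}
br {'n': 2062, 'c': array([ 0.64125537, -0.10175045]), 'size': array([52.4, 12.1]), 'exp': array([ 0.64479005, -0.10330769]), 'val': np.float64(0.701), 'org': 389, 'z': np.float64(0.1394)}
br 0.7 shift [ 0.0032 -0.001  -0.0363] turn 0.002 | pos [ 0.6416 -0.1023  0.1613] yaw -1.359 val 0.702 j [-0.27  0.16  1.61  0.    1.37  1.09] t 17.85
[-1.29908432  0.01494462 -3.12416709] 0.6024763460207588
```

View pics/w9.png

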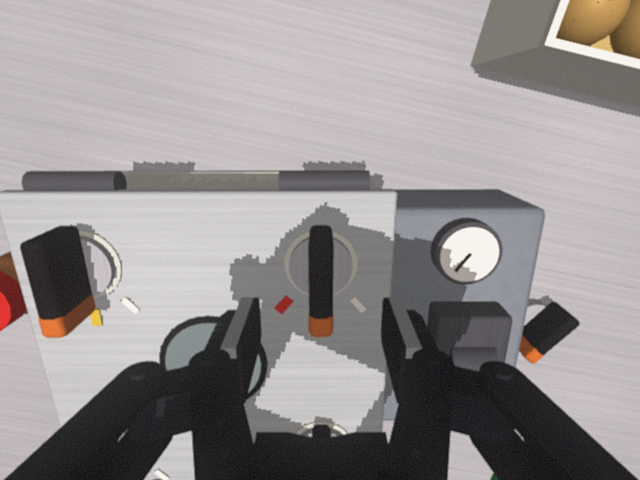

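Call:
play_rows([
  [-0.2,[0.002,-0.001,-0.025],0],
  [0.2,[0.002,-0.001,-0.038],0],
  [1,[0.002,-0.001,-0.038],0],
  [1,[0.002,-0.001,-0.038],0],
  [1,[0.002,-0.001,-0.038],0],
])

```text
time: 18.35
tool_pos: [0.644, -0.1036, 0.1258]
tool_rot: [0.55, 0.444, 0.551, -0.444]
contact_force: [-1.7, 0.6, -4.8]
gripper_width: 0.124
```

Call:
play_rows([
  [1,[0,0,0],-0.12],
  [1,[0,0,0],-0.26],
  [1,[0,0,0],-0.4],
  [1,[0,0,0],-0.54],
  [1,[0,0,0],-0.65],
])

```text
time: 18.85
tool_pos: [0.6441, -0.1038, 0.1258]
tool_rot: [-0.378, -0.597, -0.379, 0.598]
contact_force: [-2.5, 0.4, -4.3]
gripper_width: 0.125
```

Call:
play_rows([
  [1,[0,0,0],-0.06],
  [1,[0,0,0],-0.09],
  [1,[0,0,0],-0.1],
  [1,[0,0,0],-0.1],
])

```text
time: 19.25
tool_pos: [0.6441, -0.1038, 0.1258]
tool_rot: [-0.35, -0.613, -0.351, 0.615]
contact_force: [-3.3, 0.8, -3.9]
gripper_width: 0.127
```

```bash
python3 -c "
from h import *
plan('br',1.4,.124);print(state()['contact_force'],state()['gripper_width'],state()['ft_torque'])"
```

```text
br 1.4 shift [ 0.0007  0.0005 -0.0018] turn 0.047 | pos [ 0.6441 -0.1038  0.1258] yaw -2.104 val 1.447 j [-0.27  0.2   1.63 -0.    1.31  1.83] t 19.25
[-3.26498457  0.79033863 -3.89442502] 0.12670612442571436 [0.10711722 0.72484016 1.06362315]
```

Stop reached (about 1.06 N·m). On to fr.

Call:
play_rows([
  [-0.2,[0,0,0],0.03],
  [-0.2,[0,0,0],0.03],
  [-0.2,[0,0,0.035],0.03],
  [-0.2,[-0.03,-0.006,0.055],0.15],
  [-0.2,[-0.075,-0.016,0.055],0.3],
])

```text
time: 19.75
tool_pos: [0.5738, -0.1213, 0.1876]
tool_rot: [0.443, 0.556, 0.436, -0.552]
contact_force: [0.1, -0.4, 1.0]
gripper_width: 0.601
```

Call:
play_rows([
  [-0.2,[-0.04,-0.009,0],0.15],
  [-0.2,[-0.058,-0.012,0],0.3],
  [-0.2,[-0.058,-0.012,0],0.45],
  [-0.2,[-0.058,-0.012,0],0.45],
  [-0.2,[-0.058,-0.012,-0.015],0.45],
])

```text
time: 20.25
tool_pos: [0.5144, -0.1332, 0.1694]
tool_rot: [0.553, 0.445, 0.547, -0.444]
contact_force: [0.1, 0.3, 0.1]
gripper_width: 0.597
```

```bash
python3 -c "
from h import *
im,d=save('wrist','w10.png')
for k,v in wings('wrist',im,d).items(): print(k,v)
plan('fr',.7,.125);print(state()['contact_force'],state()['gripper_width'])"
```

```text
fl {'n': 2321, 'c': array([0.48076233, 0.00155657]), 'size': array([12.6, 53.9]), 'exp': array([0.48300995, 0.00070769]), 'val': np.float64(1.396), 'org': 404, 'z': np.float64(0.1408)}
fr {'n': 2204, 'c': array([ 0.5097789 , -0.13105672]), 'size': array([51.9, 12.4]), 'exp': array([ 0.51189231, -0.13219005]), 'val': np.float64(0.699), 'org': 402, 'z': np.float64(0.1404)}
br {'n': 1180, 'c': array([ 0.62703406, -0.09414821]), 'size': array([12.4, 18.9]), 'exp': array([ 0.64479005, -0.10330769]), 'val': np.float64(1.78), 'org': 944, 'z': np.float64(0.1399)}
fr 0.7 shift [-0.0001 -0.0001 -0.0393] turn 0.002 | pos [ 0.512  -0.1321  0.1643] yaw -1.359 val 0.702 j [-0.39 -0.13  1.9   0.    1.37  0.97] t 20.3
[-1.03983063  0.67108912 -2.37017559] 0.5987969565530382
```

View pics/w10.png

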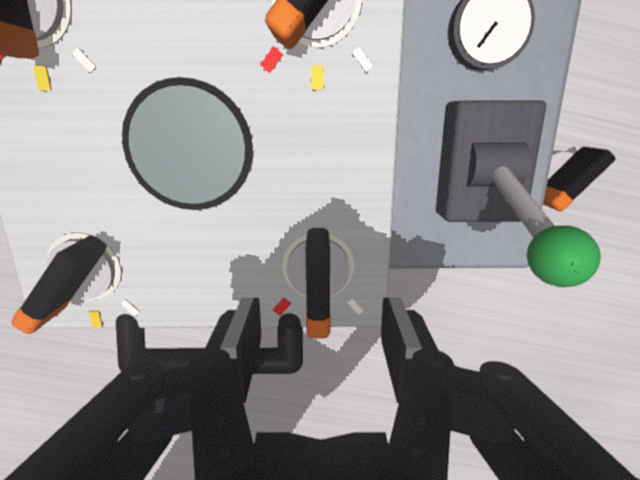

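Call:
play_rows([
  [-0.2,[0,0,-0.025],0],
  [0.2,[0,0,-0.04],0],
  [1,[0,0,-0.04],0],
  [1,[0,0,-0.04],0],
  [1,[0,0,-0.04],0],
])

```text
time: 20.8
tool_pos: [0.5113, -0.1323, 0.1249]
tool_rot: [0.55, 0.443, 0.551, -0.444]
contact_force: [1.0, -2.6, -9.9]
gripper_width: 0.124
```

Call:
play_rows([
  [1,[0,0,0],-0.12],
  [1,[0,0,0],-0.26],
  [1,[0,0,0],-0.4],
  [1,[0,0,0],-0.54],
  [1,[0,0,0],-0.65],
])

```text
time: 21.3
tool_pos: [0.5113, -0.1326, 0.1249]
tool_rot: [-0.379, -0.597, -0.379, 0.598]
contact_force: [1.9, -4.7, -11.4]
gripper_width: 0.124
```

Call:
play_rows([
  [1,[0,0,0],-0.06],
  [1,[0,0,0],-0.09],
  [1,[0,0,0],-0.1],
  [1,[0,0,0],-0.1],
])

```text
time: 21.7
tool_pos: [0.5113, -0.1326, 0.1249]
tool_rot: [-0.351, -0.613, -0.35, 0.615]
contact_force: [1.7, -5.0, -12.7]
gripper_width: 0.123
```

```bash
python3 -c "
from h import *
plan('fr',1.4,.124);print(state()['contact_force'],state()['gripper_width'],state()['ft_torque'])"
```

```text
fr 1.4 shift [ 0.0006  0.0004 -0.0009] turn 0.047 | pos [ 0.5113 -0.1326  0.1249] yaw -2.104 val 1.447 j [-0.39 -0.09  1.93 -0.    1.3   1.71] t 21.7
[  1.65386466  -4.9674489  -12.6545455 ] 0.12276048750162047 [-0.77341902 -0.39990543  0.9869815 ]
```

Call:
play_rows([
  [-0.2,[0,0,0],0.03],
  [-0.2,[0,0,0],0.03],
  [-0.2,[0,0,0.035],0.03],
  [-0.2,[0.02,0.03,0.058],0.15],
  [-0.2,[0.045,0.07,0.058],0.3],
])

```text
time: 22.2
tool_pos: [0.5606, -0.0631, 0.1912]
tool_rot: [0.441, 0.558, 0.435, -0.552]
contact_force: [1.6, -0.5, 0.7]
gripper_width: 0.6
```

Call:
play_rows([
  [-0.2,[0.026,0.041,0],0.15],
  [-0.2,[0.05,0.078,0],0.3],
  [-0.2,[0.06,0.092,0],0.45],
  [-0.2,[0.06,0.092,0],0.45],
  [-0.2,[0.06,0.092,-0.015],0.45],
])

```text
time: 22.7
tool_pos: [0.6191, 0.0299, 0.1725]
tool_rot: [0.552, 0.445, 0.548, -0.443]
contact_force: [0.8, -0.1, 0.4]
gripper_width: 0.603
```

```bash
python3 -c "
from h import *
im,d=save('wrist','w11.png')
for k,v in wings('wrist',im,d).items(): print(k,v)
plan('bl',.7,.125);print(state()['contact_force'],state()['gripper_width'])"
```

```text
bl {'n': 2094, 'c': array([0.61327509, 0.02944373]), 'size': array([51.8, 12.1]), 'exp': array([0.61590769, 0.02959005]), 'val': np.float64(0.707), 'org': 340, 'z': np.float64(0.1402)}
br {'n': 2207, 'c': array([ 0.64177618, -0.10284637]), 'size': array([13.5, 52. ]), 'exp': array([ 0.64479005, -0.10330769]), 'val': np.float64(1.41), 'org': 478, 'z': np.float64(0.14)}
bl 0.7 shift [-0.0003  0.0001 -0.0422] turn 0.002 | pos [0.6162 0.0295 0.1672] yaw -1.359 val 0.702 j [-0.07  0.08  1.69 -0.    1.37  1.29] t 22.75
[-1.89141109  0.42725444 -2.11127375] 0.602710338790184
```

View pics/w11.png

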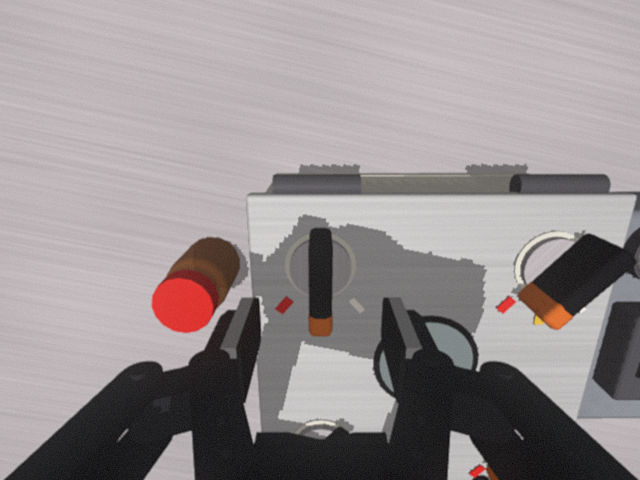

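Call:
play_rows([
  [-0.2,[0,0,-0.03],0],
  [0.2,[0,0,-0.044],0],
  [1,[0,0,-0.044],0],
  [1,[0,0,-0.044],0],
  [1,[0,0,-0.044],0],
])

```text
time: 23.25
tool_pos: [0.6158, 0.0294, 0.1242]
tool_rot: [0.55, 0.443, 0.551, -0.444]
contact_force: [-2.3, -0.7, -7.1]
gripper_width: 0.124
```

Call:
play_rows([
  [1,[0,0,0],-0.12],
  [1,[0,0,0],-0.26],
  [1,[0,0,0],-0.4],
  [1,[0,0,0],-0.54],
  [1,[0,0,0],-0.65],
])

```text
time: 23.75
tool_pos: [0.6158, 0.0289, 0.1242]
tool_rot: [-0.379, -0.596, -0.379, 0.598]
contact_force: [-1.7, -3.6, -6.8]
gripper_width: 0.122
```

Call:
play_rows([
  [1,[0,0,0],-0.06],
  [1,[0,0,0],-0.09],
  [1,[0,0,0],-0.1],
  [1,[0,0,0],-0.1],
])

```text
time: 24.15
tool_pos: [0.6157, 0.0288, 0.1243]
tool_rot: [-0.351, -0.613, -0.35, 0.615]
contact_force: [-3.3, -4.4, -6.4]
gripper_width: 0.125
```

```bash
python3 -c "
from h import *
plan('bl',1.4,.124);print(state()['contact_force'],state()['gripper_width'],state()['ft_torque'])"
```

```text
bl 1.4 shift [ 0.0002  0.0008 -0.0003] turn 0.047 | pos [0.6157 0.0288 0.1243] yaw -2.104 val 1.447 j [-0.07  0.12  1.72 -0.    1.3   2.03] t 24.15
[-3.25992174 -4.41694587 -6.40995758] 0.12494516078455574 [-0.78684218  0.56186852  1.02439498]
```

Call:
play_rows([
  [-0.2,[0,0,0],0.03],
  [-0.2,[0,0,0],0.03],
  [-0.2,[0,0,0.04],0.03],
  [0.5,[-0.02,-0.02,0.08],0.15],
  [1,[-0.04,-0.05,0.11],0.3],
])

```text
time: 24.65
tool_pos: [0.5784, -0.0195, 0.2399]
tool_rot: [0.441, 0.555, 0.438, -0.552]
contact_force: [-0.5, -0.2, 0.8]
gripper_width: 0.269
```

Call:
play_rows([
  [1,[-0.035,-0.035,0],0.15],
  [1,[-0.07,-0.07,0],0.3],
  [1,[-0.105,-0.105,0],0.45],
  [1,[-0.13,-0.13,0],0.45],
  [1,[-0.14,-0.14,0],0.45],
])

```text
time: 25.15
tool_pos: [0.4359, -0.1622, 0.2371]
tool_rot: [0.551, 0.445, 0.548, -0.444]
contact_force: [0.4, 0.7, -1.0]
gripper_width: 0.001
```

```bash
python3 -c "
from h import *
im,d=save('wrist','w12.png')
p,y=pose()
for k,v in wings('wrist',im,d).items(): print(k,v)
print(p,y,state()['time'],state()['gripper_width'])
print('tip expect',M((-.0504,-.17)),'A',M((-.1,-.17)),nets.landmark_of('wrist','vac_lever_tip')[:2])
P=cloud('wrist',d); m=(d>0)&(im[...,1]>90)&(im[...,0]<60)&(im[...,2]<100); q=P[m]; q=q[np.hypot(q[:,0]-.555,q[:,1]+.227)<.04]; print(len(q),q.mean(0),q.min(0),q.max(0))
"
```

```text
fl {'n': 2191, 'c': array([4.83113892e-01, 1.14768982e-04]), 'size': array([13.3, 52.8]), 'exp': array([0.48300995, 0.00070769]), 'val': np.float64(1.4), 'org': 334, 'z': np.float64(0.1444)}
fr {'n': 1820, 'c': array([ 0.51169147, -0.1324801 ]), 'size': array([12.5, 52.5]), 'exp': array([ 0.51189231, -0.13219005]), 'val': np.float64(1.404), 'org': 365, 'z': np.float64(0.1453)}
[ 0.43581939 -0.16251178  0.23699597] -1.3606924331928165 25.2 -0.0008312039519504411
tip expect [ 0.55075262 -0.22812564] A [ 0.50228403 -0.23865921] [{'at': [0.5544, -0.2243, 0.1669], 'score': 0.82}]
1780 [ 0.56102054 -0.22221146  0.17534055] [ 0.55000698 -0.23641053  0.16763445] [ 0.5736482  -0.21199058  0.18048082]
```

View pics/w12.png

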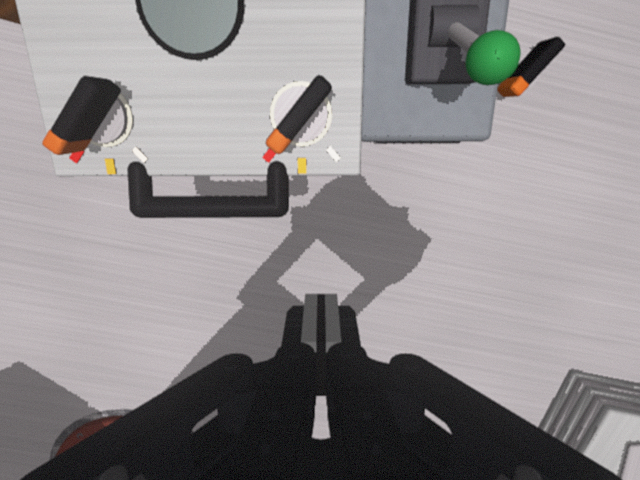

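Call:
play_rows([
  [1,[0.03,-0.03,0],0],
  [1,[0.055,-0.074,0],0],
  [1,[0.072,-0.074,-0.03],0],
  [1,[0.072,-0.074,-0.06],0],
  [1,[0.072,-0.074,-0.086],0],
])

```text
time: 25.75
tool_pos: [0.5109, -0.2332, 0.148]
tool_rot: [0.551, 0.444, 0.551, -0.443]
contact_force: [-0.5, 0.3, -0.5]
gripper_width: 0.004
```

```bash
python3 -c "
from h import *
im,d=save('wrist','w13.png')
p,y=pose(); e=M((.003,-.17)); print(p,y,state()['time'],state()['contact_force'],'to end',e-p[:2], 'start -.062',M((-.062,-.17))-p[:2])
"
```

```text
[ 0.50807823 -0.23155059  0.14270276] -1.3554606501792852 25.8 [-2.18161754  1.04038794 -3.43557287] to end [0.0948563  0.01476553] start -.062 [0.031339   0.00096146]
```

View pics/w13.png

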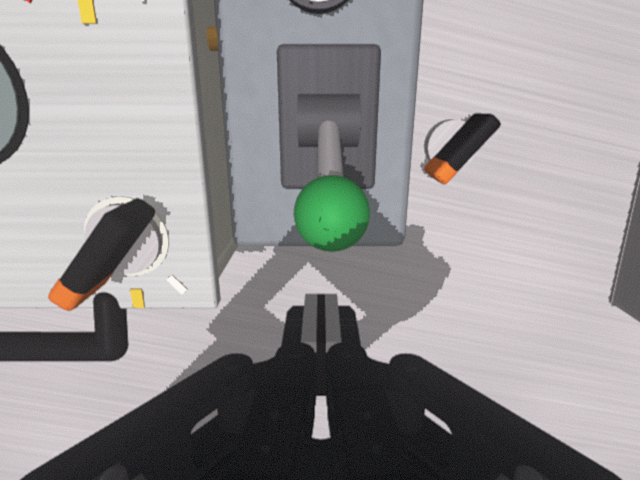

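Call:
play_rows([
  [1,[0.015,0,0.004],0],
  [1,[0.03,0.001,0.004],0],
  [1,[0.045,0.004,0.004],0],
  [1,[0.06,0.007,0.004],0],
  [1,[0.075,0.011,0.004],0],
])

```text
time: 26.3
tool_pos: [0.5861, -0.2223, 0.1545]
tool_rot: [0.551, 0.444, 0.55, -0.443]
contact_force: [-1.7, -0.4, -0.5]
gripper_width: 0.001
```

Call:
play_rows([
  [1,[0.01,0.002,0],0],
  [1,[0.018,0.004,0],0],
  [1,[0.022,0.005,0],0],
  [1,[0.022,0.005,0],0],
])

```text
time: 26.7
tool_pos: [0.6023, -0.2185, 0.1533]
tool_rot: [0.548, 0.441, 0.554, -0.446]
contact_force: [-17.2, -1.1, 7.2]
gripper_width: -0.003
```

```bash
python3 -c "
from h import *
im,d=save('wrist','w14.png')
p,y=pose(); e=M((.003,-.17)); print(p,y,state()['time'],state()['contact_force'],'to end',e-p[:2])
"
```

```text
[ 0.60229272 -0.21855442  0.15335972] -1.3560018786941814 26.75 [-16.50838381  -0.7336692    7.75619756] to end [0.00064181 0.00176935]
```

View pics/w14.png

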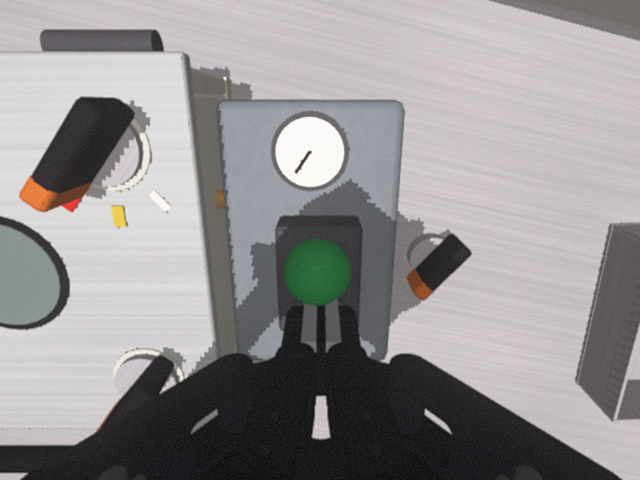

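Call:
play_rows([
  [1,[-0.02,-0.004,0],0],
  [1,[-0.05,-0.01,0],0],
  [1,[-0.08,-0.017,0.03],0],
  [1,[-0.11,-0.023,0.06],0],
  [1,[-0.14,-0.06,0.1],0],
])

```text
time: 27.25
tool_pos: [0.4709, -0.2691, 0.2461]
tool_rot: [0.551, 0.443, 0.552, -0.442]
contact_force: [0.1, -1.6, -0.2]
gripper_width: 0.002
```

Call:
play_rows([
  [1,[-0.03,-0.03,0.03],0],
  [1,[-0.05,-0.07,0.05],0],
  [0,[-0.07,-0.11,0.05],0],
  [-1,[-0.09,-0.15,0.05],0],
  [-1,[-0.09,-0.15,0.05],0],
])

```text
time: 27.75
tool_pos: [0.3798, -0.4246, 0.2958]
tool_rot: [0.55, 0.445, 0.549, -0.446]
contact_force: [0.3, 0.2, -0.2]
gripper_width: 0.509
```

```bash
python3 -c "
from h import *
im,d=save('top','t15.png'); cv2.imwrite('pics/t15c.png',cv2.resize(im[120:280,220:460,::-1],None,fx=3,fy=3))
for k,v in wings('top',im,d).items(): print(k,v)
print('on tip expect',M((.0264,-.17)),nets.landmark_of('top','vac_lever_tip')[:2],nets.landmark_of('top','lid_handle')[:2],'handle exp',M((-.132,0)))
P=cloud('top',d); m=(d>0)&(im[...,1]>80)&(im[...,0]<60)&(im[...,2]<100); q=P[m]; q=q[np.hypot(q[:,0]-.6,q[:,1]+.22)<.06]; print(len(q),q.mean(0),q.min(0),q.max(0))
print(state()['time'],pose(),state()['contact_force'])
im,d=save('scene','s15.png')
print(nets.landmark_of('scene','vac_lever_tip')[:2])
"
```

```text
fl {'n': 138, 'c': array([0.482896  , 0.00099825]), 'size': array([12.5, 51.6]), 'exp': array([0.48300995, 0.00070769]), 'val': np.float64(1.407), 'org': 25, 'z': np.float64(0.1452)}
fr {'n': 137, 'c': array([ 0.51172272, -0.1316911 ]), 'size': array([11.9, 52.2]), 'exp': array([ 0.51189231, -0.13219005]), 'val': np.float64(1.411), 'org': 33, 'z': np.float64(0.1454)}
bl {'n': 142, 'c': array([0.6151983 , 0.02979853]), 'size': array([12.7, 52.1]), 'exp': array([0.61590769, 0.02959005]), 'val': np.float64(1.4), 'org': 28, 'z': np.float64(0.1449)}
br {'n': 138, 'c': array([ 0.64448352, -0.10277514]), 'size': array([12.1, 52. ]), 'exp': array([ 0.64479005, -0.10330769]), 'val': np.float64(1.41), 'org': 28, 'z': np.float64(0.1449)}
on tip expect [ 0.62580075 -0.2118156 ] [{'at': [0.6228, -0.2105, 0.1625], 'score': 0.68}, {'at': [0.4821, 0.0018, 0.1375], 'score': 0.67}] [{'at': [0.4315, -0.0799, 0.112], 'score': 0.62}] handle exp [ 0.43491102 -0.07933289]
103 [ 0.62417547 -0.21069159  0.17114761] [ 0.61421876 -0.22266266  0.16226573] [ 0.63692027 -0.19953027  0.17781848]
27.9 (array([ 0.38215932, -0.4205844 ,  0.29535259]), np.float64(-1.3562962907023635)) [0.16407916 0.20250802 0.34324772]
[{'at': [0.6227, -0.2096, 0.1646], 'score': 0.72}]
```

View pics/t15c.png

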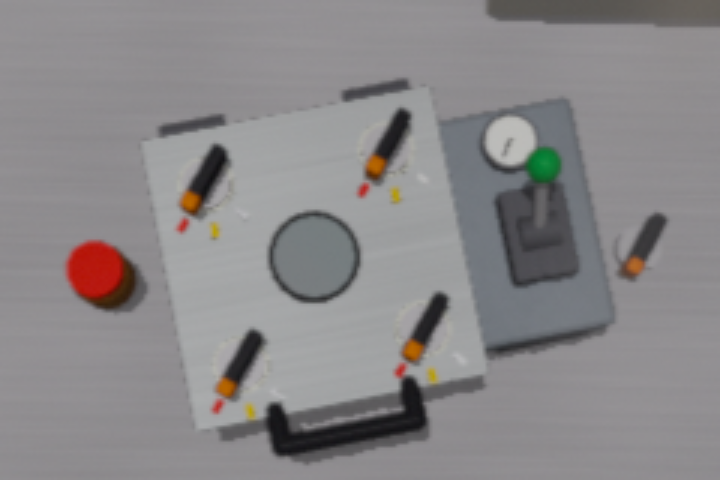

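View pics/s15.png

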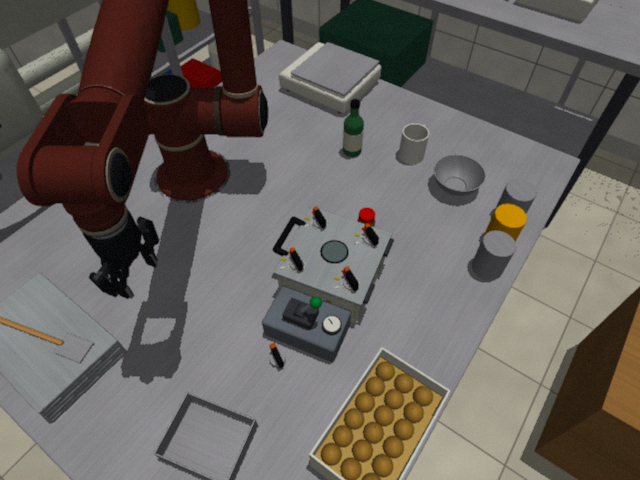

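```bash
python3 -c "
from h import *
from scipy.optimize import least_squares
e=M((.0264,-.17))
for cam in('top','scene'):
    im,d=cams.grab_frame(cam);P=cloud(cam,d);hsv=cv2.cvtColor(im,cv2.COLOR_RGB2HSV)
    m=(d>0)&(abs(hsv[...,0].astype(int)-65)<15)&(hsv[...,1]>150)&(np.linalg.norm(P-[e[0],e[1],.162],axis=-1)<.03)
    q=P[m]; r=least_squares(lambda c:np.linalg.norm(q-c,axis=1)-.013,q.mean(0)-[0,0,.005],loss='soft_l1',f_scale=.001)
    c=r.x; dx=c[:2]-O0; print(cam,len(q),c,'mach x',dx@[np.cos(YAW),np.sin(YAW)],'y',dx@[-np.sin(YAW),np.cos(YAW)])
"
```

```text
top 92 [ 0.62552511 -0.21214305  0.16193928] mach x 0.02606110276348703 y -0.17026144393180165
scene 101 [ 0.62671797 -0.21137181  0.16099639] mach x 0.0273905339600635 y -0.16976112913747868
```

Sphere fit puts the ball at x = 26–27 mm and z = 161–162 mm, which matches lever = 1.0 (26.4 and 162 mm expected). Handing in.

```bash
python3 -c "
from h import *
print(state()['time'],state()['joint_vel'].round(3),state()['contact_force']); print(workorder.job_done())"
```

```text
28.1 [-0.003  0.003  0.001 -0.003  0.001 -0.003] [-0.07703505  0.1306721   0.02117515]
the job is handed in; nothing more can be done
None
```

The cover is shut, all four wing screws are tight, and the pump lever is fully over. I handed the job in at 28.1 s of the allowed 72 s.

- **Cover:** I pushed the handle down to the hard stop, pressing with about 29 N vertically, well past the 2 to 6 N it needs. Depth images put the cover's top at 110 mm, which is shut.
- **Screws:** Both passes ran front left, back right, front right, back left.
    - **First pass:** The camera read 0.694 to 0.707 rad for each screw before it was turned on; the half-way mark is 0.70.
    - **Second pass:** I turned each screw until the stop pushed back with about 1 N m.
    - **Final check:** The top camera read 1.400 to 1.411 rad, with every orange end at its red mark.
- **Lever:** It started about 0.16 rad in from the off position. I pushed it to its stop, where it pushed back with about 17 N. A sphere fit to the green ball gave machine x = 26 to 27 mm and z = 161 to 162 mm; fully over is 26.4 and 162.
- **Other objects:** I did not touch any of them. In the last pictures the jar, spare screw, bowl, cup, bottle and pan looked unmoved, but I did not measure them.
- **Arm:** It ended well clear of everything with the gripper open and essentially no force on the wrist.

No check failed. The one disagreement was the trained network's lever-tip position, up to 4 mm from where it should be. That is within its stated accuracy, so I relied on the sphere fit instead.

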